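Lock the receipt printer's cover with the slotted key

TASK

The cover of the receipt printer is shut but not locked: take the blade key out of its stand, push its blade down into the slotted lock on top of the printer, and with the lock held pressed in turn it a quarter turn clockwise, until it comes up against its stop; it must spring back up, locked, when you draw the key out. Use only the key on the lock and do not force it (never push or twist hard), then stand the key back in its stand, fully down, let go of it, and leave the other things on the counter where they are.

Things in the scene. Friction and masses are not known exactly. Their poses are not given: they have to be found in the camera images.
- key: Blade key standing blade down in the stand, 83 mm long, 70 g. Origin: middle of the blade's end; z up the key, x along the blade's width, y across it. From the origin: steel blade 16 mm wide, 3 mm thick, to 14 mm; shaft 10 mm across, to 36; black collar disc 30 mm across, 36 to 41; black paddle handle 34 mm wide (x), 13 mm thick (y), 41 to 83. Pinch the paddle across its thickness.
- key_tip (a point): Middle of the key blade's end, the same point and axes as the key's origin. The blade's last 3 mm are only 2 mm thick. Half a turn about z makes no difference to the key.
- key_stand: Grey block 75 x 65 x 44 mm fixed to the counter; origin at the centre of its underside, z up. In the middle of its top a rectangular hole, 24 mm (x) by 15 mm (y), goes right through. Blade and shaft of the key stand in it and the key's collar rests on the block's top: the key's origin is then 8 mm above the counter.
- stand_mouth (a point): Centre of the stand's hole at its top face, 44 mm above the counter; x along the hole's long side.
- printer: White receipt printer, 210 (x) x 160 (y) x 120 mm high, fixed; origin at the centre of its underside, which is 0 to 6 mm below the counter top (sunk in), z up. In its flat top is a round steel lock head 30 mm across, about 3 mm proud, inside a grey ring 59 mm across, 20 mm to the +x side of the top's centre. Two short grey marks beside the ring lie in line with the slot when locked.
- lock_place (a point): Nominal centre of the lock head's top face, fixed on the printer, axes as the printer's. The lock has play in its mounting: the true centre is off by up to 4.5 mm along the printer's x and 2 mm along its y, each time differently, and stays there. Its slot is 21 mm long, 4.4 mm wide, 7 mm deep, flat-floored; the blade has about 0.1 rad of play in it, so the key turns a little further than the lock.
- lock (a joint): Lock angle, rad, growing clockwise seen from above: 0 with the slot along the printer's y, at 1.571 (slot along its x) is a sprung stop (gives from 0.05 N m, 0.1 rad per 0.04 N m more). Starts at 0 to 0.2. Friction 0.03 N m. A lug blocks it beyond about 0.25 unless held pressed in 3.5 mm or more; the head can spring up again only beyond about 1.45; short of that it stays down, not locked.
- lock_press (a joint): How far the lock head is pressed in, m: 0 up, 0.005 at the end of its travel. It is sprung: about 3 N to start it, 8 N at 3.5 mm, 10.5 N at 5 mm. More than 30 N between key and printer, the forces at all their points of contact added up (so twisting counts too), is forcing it.
- spray_can: Aluminium spray can, 58 mm across, 170 mm high, standing loose on the counter; origin at the centre of its underside. Not to be moved.
- bulb_carton: Loose cardboard carton 90 x 60 x 70 mm; origin at the centre of its underside. Not to be moved.
- mug: Loose white mug, 80 mm across, 95 mm high, with a handle; origin at the centre of its underside. Not to be moved.
Not all that is in view belongs to the job. There is more than one size of the key; the one meant has the size given above. Of the things that look like the key_stand, take the one that is farthest to the robot's right at the start.

How it is judged (in metres and radians):
On the way:
1. pressed in by the key, the lock is turned clockwise past 1.45 rad (value of joint lock_press above 0.0015 m and contact force between key and printer above 2 N and value of joint lock above 1.45 rad), for 0.1 s.
At the end, for the whole second after the job is handed in: The lock is turned beyond 1.42 rad and has sprung up (pressed in less than 1.2 mm); the key stands upright (within 0.1 rad) in the stand's hole with its collar within 2.5 mm of the stand's top, its blade's end within 8 mm of the hole's axis, at rest and released (value of joint lock above 1.42 rad and value of joint lock_press below 0.0012 m and horizontal distance between key_tip and stand_mouth below 0.008 m and z of key_tip in the frame of stand_mouth below -0.0335 m and angle between key's own z axis and vertical below 0.1 rad and linear speed of key below 0.02 m/s); the robot touches nothing.
It fails at once if the key is forced on the lock or printer (more than 30 N) (contact force between key and printer above 30 N).
It fails at once if the gripper or arm pushes on the printer or its lock (contact force between any of the fingers, the arm and printer above 3 N).
It fails at once if a bystander is displaced by more than 30 mm (distance of any of spray_can, bulb_carton, mug from where it was at the start of the episode above 0.03 m).
It also fails if it takes over 72 s, if anything falls off the work surface, if the arm or the gripper's body presses on something with over 40 N, if the wrist force passes 120 N, or if a joint passes its speed limit or range.

ROBOT

A 7-joint arm with a two-finger parallel gripper is mounted at the origin on the work surface. World frame = base frame: x ahead of the robot, y to its left, z up, the work surface at z = 0. Lengths are in m, angles in degrees, forces in N, time in s.
With the tool pointing down it reaches from about 0.425 to 1.025 m from the base axis. Payload 9.4 kg.
Tool frame: the origin (TCP) lies at the centre of the arm's flange, where the gripper is bolted on; the fingertips stand 186 mm ahead of it and the grasp point (between the pads) lies 167 mm ahead of it; z points along the fingers, y is the direction in which the jaws open and shut (so a half turn about z gives the same grasp; the last joint's range is limited). The gripper opens to 93 mm and grips with 3 to 60 N. Pads are 15 mm wide; open, the fingers measure 128 mm over their backs; the gripper's body (75 mm by 188 mm) begins 65 mm behind the grasp point.
Start: joints at [61.553, 34.337, -0.143, 91.639, 0.103, 54.024, -4.572], TCP at [0.295, -0.662, 0.405] pointing down, gripper open.
Joint ranges: [-147.43, 147.43], [-19.82, 112.94], [-74.19, 73.91], [6.32, 146.72], [-59.91, 239.91], [6.04, 106.73], [-150.56, 150.56]. Speed limits (degrees/s): [127.2, 127.2, 172.46, 172.46, 180, 180, 180].

INTERFACE

Orientations are given as [roll, pitch, yaw] about the fixed x, y, z axes, in that order (R = Rz(yaw) Ry(pitch) Rx(roll)).
In Python, from bench import * gives the robot as it stands. Calls block until the motion is done:
- move_pose(position, orientation): joint-space move of the TCP to a pose.
- line_to(position, feed=0.15, ori=None, contact_N=None): straight line of the TCP; ori=None keeps the orientation; feed is the mean speed in m/s. With contact_N (N) it stops when the force on the tool has changed by that much, and returns True; else False.
- goto_joints(angles): joint-space move.
- command_gripper(opening): finger opening in m; the grip force is fixed at half the most; returns when the fingers have stopped.
- wait(seconds).
- ik(position, orientation): joint angles nearest the present ones, or None.
- get_state(): the state.
- get_image(name): name is "scene" or "top" or "wrist"; returns (picture, depth): 400x640x3 uint8, blue, green, red; 400x640 float32, m along the optical axis (not along the pixel's ray), 0 where there is no reading.
- calibration(name): a dict with "fx", "fy", "cx", "cy" (pixels), "extrinsics" (4x4, takes a point from camera to world coordinates). Camera axes: x right, y down, z forward; pixel columns grow to the right and rows downward; lengths in m; the calibration is good to about 2 mm. A picture is of the moment at which its call begins: read the wrist's pose just before it. calibration takes no time and is no camera call; for the wrist camera it gives the pose at the moment of the call.
A pose or a line that the arm cannot do raises IKError and nothing moves.
- job_done(): hands the job in, once; it reports no verdict.
Trained networks look in the newest picture that a camera, given by its name, has taken for a name from the list of things; names that differ only in an ending like _2 or _b are one class to them, and where a whole thing is asked for, a point or a joint stands for the part that bears it (a point fixed in the world has none). Each returns a list of dicts, best first, with "conf" (0 to 1); they miss things now and then, are a little off and sometimes report something else, mostly with a low value. They report only what shows in the picture. A call takes as long as a camera call. They do not tell look-alikes from the thing itself.
- recognise(camera, thing): "rect" ([left, top, width, height] in pixels, round what is visible of it).
The state is a dict: "t": time; "qpos": joint angles; "qd": joint speeds; "joint_torque": joint torques, N m; "ee_pos": TCP position; "eef_rot": TCP orientation; "force": force on the tool from outside, world axes, zero at the start; "ft_torque": the same for the moment, N m; "width": finger opening in m.
Only numpy, scipy, OpenCV 4.12 (cv2) and the standard library are available. Lean on these libraries where they do the work, as an engineer would, in place of code of your own. Each camera call takes 0.05 s, during which the arm holds its last target.

## Working session

There is one attempt and no reset: what is moved stays moved. The work goes in short steps, each a Python script; the robot and the scene stay as the last script left them, time stands still between calls to the robot, and variables do not carry over. Pictures are saved under pics/ and viewed, and the job is handed in when it is done.

```bash
ls; mkdir -p pics; python3 - <<'E'
from bench import *
import cv2
s=get_state(); print(s['t'],s['ee_pos'],s['eef_rot'],s['force'],s['width'])
for n in ["scene","top","wrist"]:
    im,d=get_image(n); cv2.imwrite(f"pics/a_{n}.png",im)
    c=calibration(n); print(n,c['fx'],c['cx'],c['cy'],c['extrinsics'])
    for th in ["key","key_stand","printer","lock","spray_can","bulb_carton","mug"]:
        print(th,[(r['rect'],round(r['conf'],2)) for r in recognise(n,th)])
print(get_state()['t'])
E
```

```text
pics
0.0 [ 0.29542348 -0.66185266  0.40386998] [-1.79911647e+02  8.08799665e-03  2.40557718e+01] [0.51975218 0.17706978 0.194878  ] 0.09281571800153365
scene 485.24602785196737 325.26897679017964 204.79834103694583 [[ 0.84493389  0.40453115 -0.34991608  1.03704608]
 [ 0.53465363 -0.62013916  0.57408441 -0.72083038]
 [ 0.01523837 -0.67214728 -0.74026065  1.03113147]
 [ 0.          0.          0.          1.        ]]
key [([333.5, 167.0, 12.2, 20.2], 0.67), ([341.3, 135.7, 19.0, 35.2], 0.65)]
key_stand [([308.3, 134.8, 30.5, 29.6], 0.87), ([324.0, 175.7, 34.4, 29.9], 0.82)]
printer [([231.9, 198.0, 100.4, 86.3], 0.93)]
lock [([284.7, 222.4, 12.6, 9.4], 0.41), ([184.7, 315.8, 38.6, 57.1], 0.27)]
spray_can [([364.6, 89.4, 25.2, 52.6], 0.92), ([324.5, 173.8, 31.9, 31.6], 0.62)]
bulb_carton [([183.9, 318.1, 38.8, 55.2], 0.6)]
mug []
top 429.92001434191053 321.79561270788975 195.43949799301848 [[ 6.78988425e-03 -9.97201125e-01  7.44567941e-02  5.20577410e-01]
 [-9.99976912e-01 -6.75082476e-03  7.76254820e-04  1.33085377e-02]
 [-2.71437411e-04 -7.44603456e-02 -9.97223938e-01  1.27749419e+00
[... 229 characters left out ...]
rinter [([334.5, 168.6, 78.1, 88.2], 0.56)]
lock [([462.8, 194.9, 43.6, 39.2], 0.7), ([368.5, 200.1, 9.2, 11.0], 0.47), ([333.2, 167.4, 82.2, 93.1], 0.42)]
spray_can [([151.6, 213.7, 42.0, 24.5], 0.81)]
bulb_carton [([462.3, 195.6, 41.5, 40.5], 0.75)]
mug [([302.4, 130.3, 31.2, 40.2], 0.96)]
wrist 304.7759199985847 318.9896719341107 198.37005293637944 [[ 4.07045182e-01 -8.82584446e-01 -2.35284755e-01  3.60287215e-01]
 [-9.13407685e-01 -3.93086665e-01 -1.05684792e-01 -6.32477044e-01]
 [ 7.88453804e-04  2.57929389e-01 -9.66163448e-01  3.83935182e-01]
 [ 0.00000000e+00  0.00000000e+00  0.00000000e+00  1.00000000e+00]]
key []
key_stand []
printer []
lock []
spray_can []
bulb_carton []
mug []
1.2
```

```bash
python3 - <<'E'
import cv2
a=cv2.imread("pics/a_top.png"); cv2.imwrite("pics/a_top2.png",cv2.resize(a[110:310,130:530],None,fx=2,fy=2,interpolation=cv2.INTER_CUBIC))
a=cv2.imread("pics/a_scene.png"); cv2.imwrite("pics/a_sc2.png",cv2.resize(a[80:380,170:420],None,fx=2,fy=2,interpolation=cv2.INTER_CUBIC))
E
```

```text
(no output)
```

View pics/a_top2.png

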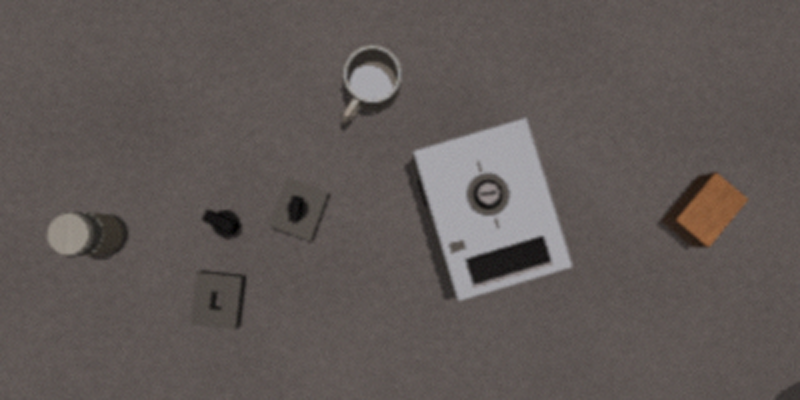

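View pics/a_sc2.png

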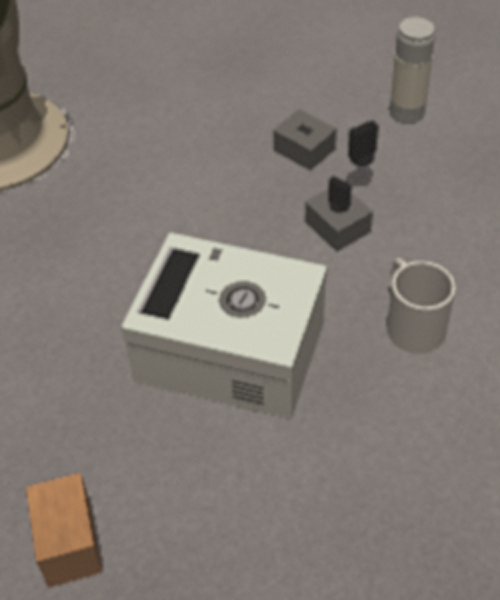

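```bash
python3 - <<'E'
import cv2
a=cv2.imread("pics/a_top2.png")
E
```

```text
(no output)
```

The top view (crop at 2x, image right is the robot's right, -y) shows two stands. One is at crop (300,212) with a key in it. The other is empty, at (218,300). A second key-like object is at (222,222). The printer lock is at (488,194), with the slot roughly crosswise to the marks. The stand farthest right is the one at (300,212). I'll take closer views with the wrist camera.

```bash
cat > h.py <<'E'
from bench import *
import numpy as np, cv2
from scipy.spatial.transform import Rotation as Ro
def proj(c,P):
    E=np.array(c['extrinsics']);p=E[:3,:3].T@(np.asarray(P)-E[:3,3])
    return np.array([c['fx']*p[0]/p[2]+c['cx'],c['fy']*p[1]/p[2]+c['cy']])
def ray(c,u,v,z):
    E=np.array(c['extrinsics']);d=E[:3,:3]@np.array([(u-c['cx'])/c['fx'],(v-c['cy'])/c['fy'],1])
    return E[:3,3]+d*(z-E[2,3])/d[2]
def cloud(c,d):
    E=np.array(c['extrinsics']);v,u=np.mgrid[:d.shape[0],:d.shape[1]]
    p=np.stack([(u-c['cx'])/c['fx']*d,(v-c['cy'])/c['fy']*d,d],-1)
    return p@E[:3,:3].T+E[:3,3]
E
python3 - <<'E'
from h import *
c=calibration("top"); f=lambda x,y:(130+x/2,110+y/2)
for n,x,y,z in [("stand",300,212,.044),("standR",300,212,.044),("key",297,208,.09),("stand2",218,300,.044),("bigkey",225,222,.05),("lock",488,194,.118),("can",70,233,.17),("mug",372,75,.095),("carton",712,208,.07)]:
    print(n,ray(c,*f(x,y),z).round(3))
s=get_state();cw=calibration("wrist");R=Ro.from_euler('xyz',s['eef_rot'],degrees=True).as_matrix();E=np.array(cw['extrinsics'])
print(R.round(3),(R.T@(E[:3,3]-s['ee_pos'])).round(4),(R.T@E[:3,:3]).round(3))
E
```

```text
stand [0.553 0.134 0.044]
standR [0.553 0.134 0.044]
key [0.557 0.133 0.09 ]
stand2 [0.427 0.249 0.044]
bigkey [0.538 0.24  0.05 ]
lock [ 0.577 -0.127  0.118]
can [0.521 0.417 0.17 ]
mug [0.742 0.031 0.095]
carton [ 0.562 -0.447  0.07 ]
[[ 0.913  0.408 -0.   ]
 [ 0.408 -0.913  0.   ]
 [-0.    -0.    -1.   ]] [ 0.0712 -0.0006  0.0208] [[-0.001 -0.966 -0.258]
 [ 1.    -0.001  0.001]
 [-0.001 -0.258  0.966]]
```

```bash
python3 - <<'E'
from h import *
s=get_state(); 
for yaw in (-90,-60,-30,0,30,60,90,120,180):
    q=ik([0.577,-0.127,.42],[180,0,yaw]);q2=ik([0.557,0.133,.42],[180,0,yaw])
    print(yaw, None if q is None else np.round(q,0), None if q2 is None else np.round(q2,0))
move_pose([0.577-.03,-0.127,.45],[180,0,0])
c=calibration("wrist");im,d=get_image("wrist");cv2.imwrite("pics/b_lock.png",im);np.savez("lock.npz",d=d,**c)
print(recognise("wrist","lock"),recognise("wrist","printer"))
move_pose([0.55-.03,0.16,.45],[180,0,0])
c=calibration("wrist");im,d=get_image("wrist");cv2.imwrite("pics/b_key.png",im);np.savez("key.npz",d=d,**c)
print(recognise("wrist","key"),recognise("wrist","key_stand"))
print(get_state()['t'])
E
```

```text
-90 [ -32.   38.   64.  111.  -41.   58. -129.] [ 22.  35. -63. 109.  37.  59. 123.]
-60 [  -7.   25.   20.  110.  -11.   47. -131.] [ -59.   36.   64.  113.  -40.   56. -125.]
-30 [  -1.   24.   11.  109.   -6.   47. -106.] [ -19.   23.   -0.  111.    0.   46. -139.]
0 [  6.  24.   2. 109.  -1.  47. -82.] [ -12.   23.  -10.  111.    5.   47. -115.]
30 [ 12.  24.  -7. 108.   4.  48. -57.] [ -7.  24. -16. 110.   9.  47. -88.]
60 [ 18.  25. -15. 108.   8.  48. -32.] [ -3.  24. -22. 110.  12.  48. -61.]
90 [ 23.  26. -23. 108.  13.  49.  -6.] [  0.  25. -27. 110.  15.  49. -35.]
120 [ 28.  27. -30. 107.  17.  50.  19.] [  5.  26. -34. 110.  19.  50.  -9.]
180 [ 37.  30. -44. 107.  25.  53.  71.] [ 14.  29. -47. 109.  27.  53.  43.]
[{'rect': [304.1, 143.2, 26.9, 26.7], 'conf': 0.72}] [{'rect': [212.5, 47.5, 208.1, 234.9], 'conf': 0.73}]
[{'rect': [320.3, 129.6, 26.5, 34.9], 'conf': 0.93}, {'rect': [255.8, 61.1, 55.8, 90.3], 'conf': 0.83}, {'rect': [301.3, 107.8, 67.7, 71.7], 'conf': 0.45}] [{'rect': [300.4, 109.5, 66.2, 74.4], 'conf': 0.63}, {'rect': [222.4, 204.8, 53.4, 64.7], 'conf': 0.56}]
4.7333
```

View pics/b_lock.png

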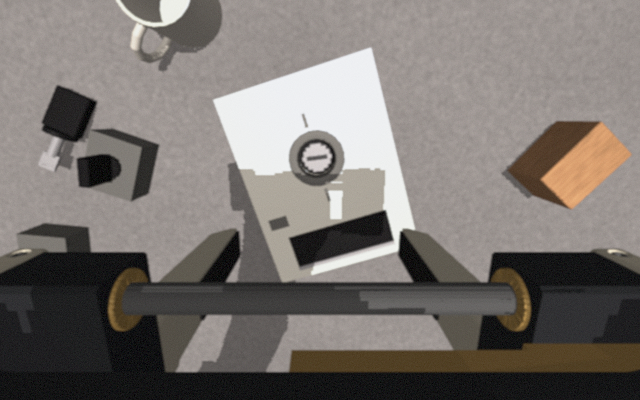

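View pics/b_key.png

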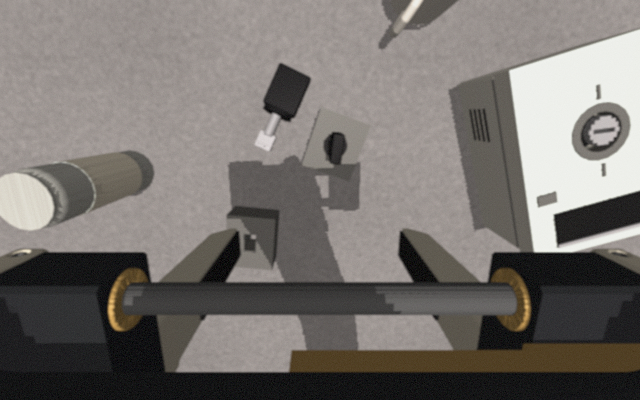

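The wrist view shows the key in its stand at (336,148). The larger key lies on the counter at (285,95), and the empty stand is at (252,238). I'm now taking closer, centred views.

```bash
python3 - <<'E'
from h import *
# key close view: camera at x offset
move_pose([0.557-.055,0.133,.36],[180,0,0]); wait(.2)
c=calibration("wrist");im,d=get_image("wrist");cv2.imwrite("pics/c_key.png",im);np.savez("key2.npz",d=d,im=im,**c)
print(recognise("wrist","key"),recognise("wrist","key_stand"))
move_pose([0.577-.055,-0.127,.40],[180,0,0]); wait(.2)
c=calibration("wrist");im,d=get_image("wrist");cv2.imwrite("pics/c_lock.png",im);np.savez("lock2.npz",d=d,im=im,**c)
print(recognise("wrist","lock"))
print(get_state()['t'])
for n in("key","lock"):
    a=cv2.imread(f"pics/c_{n}.png");cv2.imwrite(f"pics/c_{n}x.png",cv2.resize(a[60:260,190:450],None,fx=3,fy=3,interpolation=cv2.INTER_CUBIC))
E
```

```text
[{'rect': [296.5, 116.4, 34.9, 47.1], 'conf': 0.91}, {'rect': [208.4, 27.5, 76.0, 116.3], 'conf': 0.64}] [{'rect': [271.5, 87.7, 89.3, 96.7], 'conf': 0.74}, {'rect': [172.7, 210.9, 69.9, 71.0], 'conf': 0.57}]
[{'rect': [302.9, 119.3, 32.9, 33.7], 'conf': 0.74}]
6.8833
```

View pics/c_keyx.png

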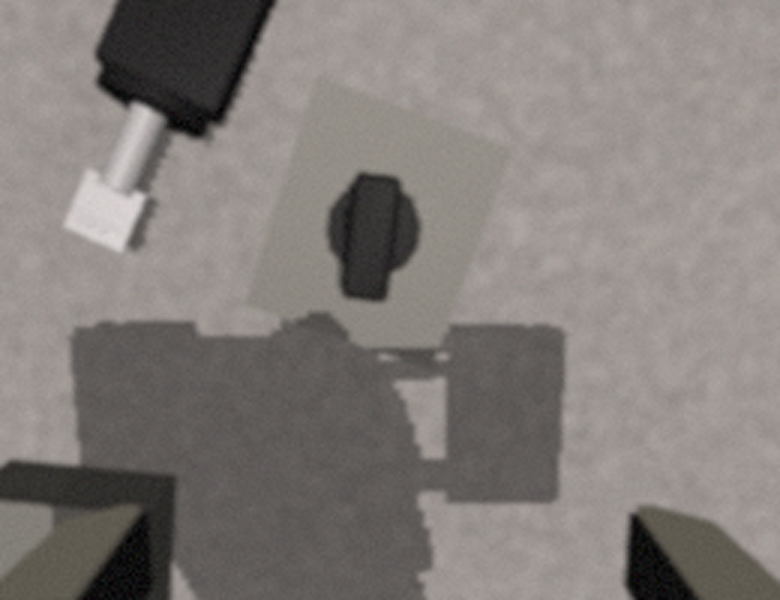

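View pics/c_lockx.png

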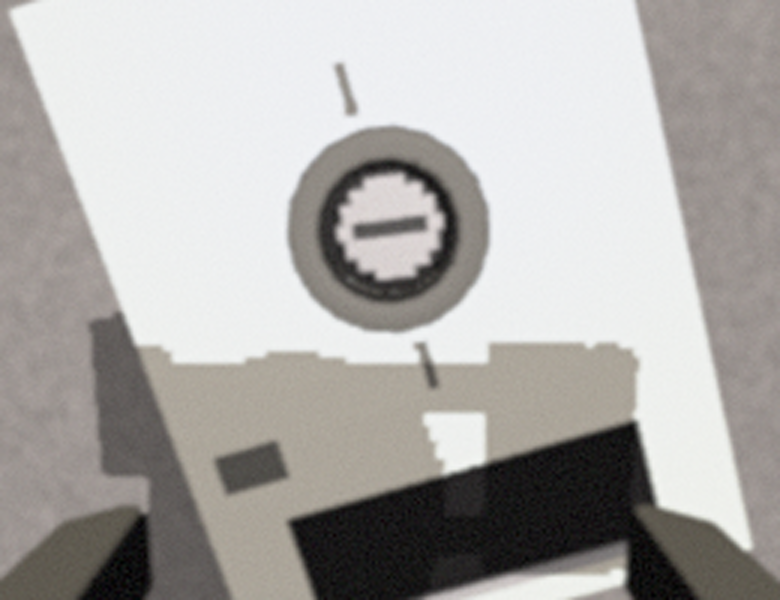

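Close views, in 3x crop pixels with offset (190,60). The key paddle top is at about (372,237) with its collar on the stand. The stand's corners are near (322,77) and (513,148). The lock head is at (388,227) with its slot nearly horizontal, and the marks at (345,90) and (428,365) lie along the printer's x. Next I'll turn these into positions.

```bash
cat > m.py <<'E'
from h import *
z=np.load("lock2.npz");c={k:z[k] for k in('fx','fy','cx','cy','extrinsics')};d=z['d'];im=z['im'];P=cloud(c,d);g=im.max(2)
m=(abs(P[...,2]-.118)<.006)&(d>0)
top=np.median(P[...,2][m]);print("printer top z",top)
# head
hx,hy=190+388/3,60+227/3
v,u=np.mgrid[:400,:640];r=np.hypot(u-hx,v-hy)
print("head z",np.median(P[...,2][(r<13)&(g>180)]),"ring z",np.median(P[...,2][(r>26)&(r<31)]))
headz=np.median(P[...,2][(r<13)&(g>180)])
# head: bright blob inside
hb=((r<22)&(g>150)).astype(np.uint8)
n,l,st,ce=cv2.connectedComponentsWithStats(hb);i=1+np.argmax(st[1:,4]);
cn=cv2.findContours((l==i).astype(np.uint8),cv2.RETR_EXTERNAL,cv2.CHAIN_APPROX_NONE)[0];cn=max(cn,key=len)
e=cv2.fitEllipse(cn);print("head ell",e)
sl=((r<14)&(g<150)).astype(np.uint8)
w=np.where((r<14),np.clip(215-g.astype(float),0,None),0);w[w<30]=0
pu,pv=(u*w).sum()/w.sum(),(v*w).sum()/w.sum()
C=np.array([[((u-pu)**2*w).sum(),((u-pu)*(v-pv)*w).sum()],[0,((v-pv)**2*w).sum()]]);C[1,0]=C[0,1]
ev,V=np.linalg.eigh(C);dr=V[:,1];print("slot c",pu,pv,"dir",dr)
hc=ray(c,*e[0],headz);sc=ray(c,pu,pv,headz-.002);a=ray(c,pu-10*dr[0],pv-10*dr[1],headz);b=ray(c,pu+10*dr[0],pv+10*dr[1],headz)
print("head c",hc,"slot c",sc,"slot yaw",np.degrees(np.arctan2(*(b-a)[[1,0]]))%180)
# ring
rg=((r<38)&(g<190)).astype(np.uint8);cn=max(cv2.findContours(rg,cv2.RETR_EXTERNAL,cv2.CHAIN_APPROX_NONE)[0],key=len);e2=cv2.fitEllipse(cn);print("ring",e2,ray(c,*e2[0],top+.001))
# printer yaw from top (wide view)
z1=np.load("lock.npz");c1={k:z1[k] for k in('fx','fy','cx','cy','extrinsics')};P1=cloud(c1,z1['d']);m1=(abs(P1[...,2]-.118)<.005)
n,l,st,ce=cv2.connectedComponentsWithStats(m1.astype(np.uint8));i=1+np.argmax(st[1:,4]);q=P1[l==i][:,:2].astype(np.float32)
print("printer rect",cv2.minAreaRect(q*1000))
m0=ray(c,190+337/3,60+64/3,top);m2=ray(c,190+432/3,60+386/3,top);print("marks yaw",np.degrees(np.arctan2(*(m0-m2)[[1,0]])),m0,m2)
# key
z=np.load("key2.npz");c={k:z[k] for k in('fx','fy','cx','cy','extrinsics')};P=cloud(c,z['d'])
near=np.hypot(P[...,0]-.557,P[...,1]-.133)<.06
for lo,hi,n in((.084,.1,"paddle top"),(.046,.055,"collar"),(.040,.0465,"stand top")):
    mm=near&(P[...,2]>lo)&(P[...,2]<hi)
    if mm.sum()<10: print(n,mm.sum());continue
    q=P[mm];print(n,len(q),np.median(q[:,2]),cv2.minAreaRect((q[:,:2]*1000).astype(np.float32)))
E
python3 m.py
```

```text
printer top z 0.11541767730768648
head z 0.11826281702762531 ring z 0.11617530707663304
head ell ((319.5025329589844, 134.9842529296875), (33.14352798461914, 33.607330322265625), 8.200799942016602)
slot c 319.51384507535926 135.40420609884333 dir [-0.99214148  0.12512106]
head c [ 0.57872495 -0.12522738  0.11826282] slot c [ 0.57826518 -0.12524225  0.11626282] slot yaw 97.16927295201988
ring ((319.0116271972656, 135.95358276367188), (66.67798614501953, 68.09880065917969), 179.7766876220703) [ 0.57781758 -0.12481846  0.11641768]
printer rect ((557.4056396484375, -130.20645141601562), (210.90638732910156, 160.71304321289062), 16.87251853942871)
marks yaw 16.826732971847697 [ 0.62124539 -0.11118896  0.11541768] [ 0.53187514 -0.13821693  0.11541768]
paddle top 664 0.09013434115173383 ((557.4743041992188, 139.4013214111328), (12.916081428527832, 33.85157012939453), 82.85722351074219)
collar 288 0.04818595299353992 ((557.9639282226562, 139.28768920898438), (28.90556526184082, 24.227327346801758), 79.59058380126953)
stand top 4442 0.04329967325925413 ((557.6196899414062, 138.693359375), (65.11766052246094, 75.08976745605469), 70.3533706665039)
```

All sizes agree with the description:

| Item | Measured | Check |
|---|---|---|
| Key paddle | 33.9 x 12.9 mm, x-yaw -7.1°, top at 0.090 | matches 34 x 13 mm |
| Stand | 75.1 x 65.1 mm, x-yaw -19.6° | matches 75 x 65 mm |
| Printer | 210.9 x 160.7 mm, yaw 16.9° | matches 210 x 160 mm |
| Lock head | +1.9 / -1.4 mm from nominal | within the stated play |
| Lock slot | yaw 97.2°, so lock is about 0.17 rad | within the stated 0 to 0.2 |

The key candidates are:
- **Key in the stand**, wrist view (314,139): it's 34 x 13 mm, so it fits. The enlarged crop already shows this.
- **Larger key lying on the counter**, wrist view (246,85): wrong size.

I'll grasp the one in the stand.

```bash
python3 - <<'E'
from h import *
ky=-7.1; K=np.array([.5575,.1393])
move_pose([*K,.32],[180,0,ky]); command_gripper(.05)
line_to([*K,.2405],feed=.1)
s=get_state();print(s['ee_pos'],s['force'])
command_gripper(.0); wait(.2)
s=get_state();print(s['width'],s['ee_pos'],s['force'],s['ft_torque'])
line_to([*K,.34],feed=.12)
wait(.2)
s=get_state();print(s['t'],s['width'],s['ee_pos'],s['eef_rot'],s['force'])
c=calibration("wrist");im,d=get_image("wrist");cv2.imwrite("pics/d_held.png",im);np.savez("held.npz",d=d,im=im,ee=s['ee_pos'],rot=s['eef_rot'],**c)
cv2.imwrite("pics/d_heldx.png",cv2.resize(im[150:320,220:420],None,fx=4,fy=3.5,interpolation=cv2.INTER_CUBIC))
E
```

```text
[0.55768094 0.13930784 0.24087934] [ 0.96371266  0.29833742 -0.1559484 ]
0.013015462104428627 [0.55751419 0.13929875 0.24058039] [-0.29548813 -0.56062611  4.4620732 ] [-0.05025466  0.13019716  0.03503934]
11.825 0.012471393537052514 [0.5573738  0.13927579 0.33924547] [ 1.79966500e+02  7.11742140e-02 -7.09741633e+00] [ 0.20947516  0.11179298 -0.82051854]
```

View pics/d_heldx.png

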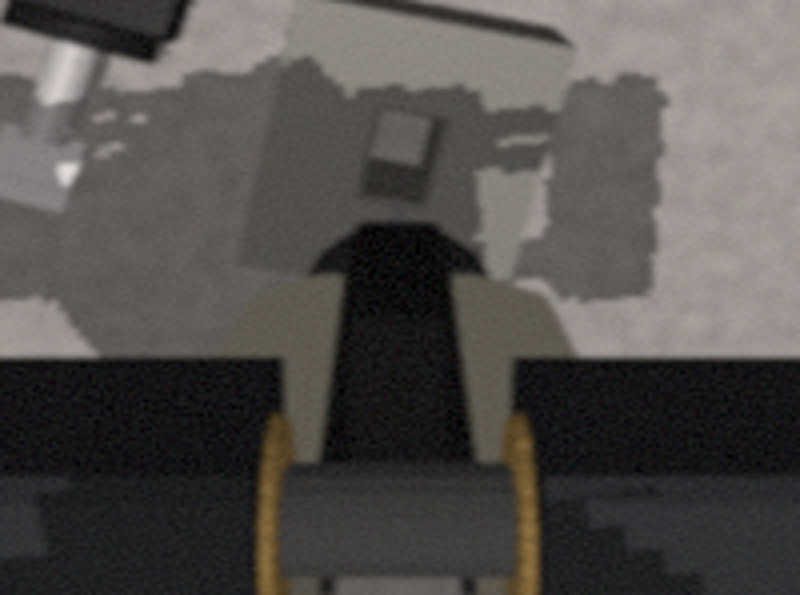

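The key is held square and centred between the pads (crop column about 397 at the collar), and the stand's hole shows at (400,150). Next I'll look at the lock again at insertion yaw, so the slot's width lies along the camera's well-checked lateral axis.

```bash
python3 - <<'E'
from h import *
a=np.radians(97.2); H=np.array([.5785,-.1252])
p=H-.06*np.array([np.cos(a),np.sin(a)])
move_pose([.5575,.1393,.42],[180,0,45])
move_pose([*p,.42],[180,0,97.2]); wait(.3)
s=get_state();print(s['t'],s['ee_pos'],s['eef_rot'],s['force'],s['ft_torque'])
c=calibration("wrist");im,d=get_image("wrist");cv2.imwrite("pics/e_lock.png",im);np.savez("lock3.npz",d=d,im=im,**c)
u,v=proj(c,[*H,.118]);print(u,v)
P=cloud(c,d);g=im.max(2).astype(float)
V,U=np.mgrid[:400,:640];r=np.hypot(U-u,V-v)
hb=((r<22)&(g>150)).astype(np.uint8)
n,l,st,ce=cv2.connectedComponentsWithStats(hb);i=1+np.argmax(st[1:,4])
cn=max(cv2.findContours((l==i).astype(np.uint8),cv2.RETR_EXTERNAL,cv2.CHAIN_APPROX_NONE)[0],key=len)
e=cv2.fitEllipse(cn);print(e)
hz=np.median(P[...,2][(l==i)]);print("hz",hz,ray(c,*e[0],hz))
r2=np.hypot(U-e[0][0],V-e[0][1])
w=np.where(r2<13,np.clip(np.median(g[l==i])-15-g,0,None),0);w[w<20]=0
pu,pv=(U*w).sum()/w.sum(),(V*w).sum()/w.sum()
C=np.cov(np.stack([U.ravel(),V.ravel()]),aweights=w.ravel());ev,vec=np.linalg.eigh(C);dr=vec[:,1]
A=ray(c,pu-10*dr[0],pv-10*dr[1],hz);B=ray(c,pu+10*dr[0],pv+10*dr[1],hz)
print("slot",pu,pv,dr,np.sqrt(ev*12),ray(c,pu,pv,hz),np.degrees(np.arctan2(*(B-A)[[1,0]]))%180)
x0,y0=int(u)-80,max(0,int(v)-70)
cv2.imwrite("pics/e_lockx.png",cv2.resize(im[y0:y0+140,x0:x0+160],None,fx=4,fy=4,interpolation=cv2.INTER_CUBIC))
E
```

```text
14.1583 [ 0.58622785 -0.18375551  0.42012747] [1.79990111e+02 2.25684467e-03 9.72683331e+01] [ 0.18482124  0.07200943 -0.81560837] [ 0.02267266 -0.1009496   0.04607767]
318.89137430148617 131.45392687577913Traceback (most recent call last):
  File "<stdin>", line 12, in <module>
    return _wrapfunc(a, 'argmax', axis=axis, out=out, **kwds)
    return bound(*args, **kwds)
ValueError: attempt to get argmax of an empty sequence
```

```bash
cat > lk.py <<'E'
from h import *
def run(f,u,v,out):
    z=np.load(f);c={k:z[k] for k in('fx','fy','cx','cy','extrinsics')};d=z['d'];im=z['im']
    P=cloud(c,d);g=im.max(2).astype(np.uint8)
    V,U=np.mgrid[:400,:640];r=np.hypot(U-u,V-v)
    t,_=cv2.threshold(g[r<16].reshape(-1,1),0,255,cv2.THRESH_OTSU);print("otsu",t)
    hb=((r<22)&(g>t)).astype(np.uint8)
    l=cv2.connectedComponents(hb)[1];i=np.bincount(l[(r<14)&(l>0)]).argmax()
    cn=max(cv2.findContours((l==i).astype(np.uint8),cv2.RETR_EXTERNAL,cv2.CHAIN_APPROX_NONE)[0],key=len)
    e=cv2.fitEllipse(cn);hz=np.median(P[...,2][l==i]);print(e,"hz",hz,"head",ray(c,*e[0],hz))
    r2=np.hypot(U-e[0][0],V-e[0][1]);G=g.astype(float)
    m=np.median(G[l==i]);w=np.where(r2<e[1][0]*.36,np.clip(m*.93-G,0,None),0)
    pu,pv=(U*w).sum()/w.sum(),(V*w).sum()/w.sum()
    ev,vec=np.linalg.eigh(np.cov(np.stack([U.ravel(),V.ravel()]),aweights=w.ravel()));dr=vec[:,1]
    A=ray(c,*(np.array([pu,pv])-10*dr),hz);B=ray(c,*(np.array([pu,pv])+10*dr),hz)
    print("slot",pu,pv,dr,ray(c,pu,pv,hz),"yaw",np.degrees(np.arctan2(*(B-A)[[1,0]]))%180)
    x0,y0=int(u)-80,max(0,int(v)-70)
    cv2.imwrite(out,cv2.resize(im[y0:y0+140,x0:x0+160],None,fx=4,fy=4,interpolation=cv2.INTER_CUBIC))
if __name__=="__main__": run("lock3.npz",319,131.5,"pics/e_lockx.png")
E
python3 lk.py
```

```text
otsu 99.0
((318.8722839355469, 131.18060302734375), (29.799562454223633, 30.7609806060791), 7.630566596984863) hz 0.11814365066707883 head [ 0.57845185 -0.12495666  0.11814365]
slot 318.71757244972895 130.9844177267041 [0.00227992 0.9999974 ] [ 0.57829172 -0.12480269  0.11814365] yaw 97.35248297248917
```

```bash
sleep 0.1
```

```text
(no output)
```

View pics/e_lockx.png

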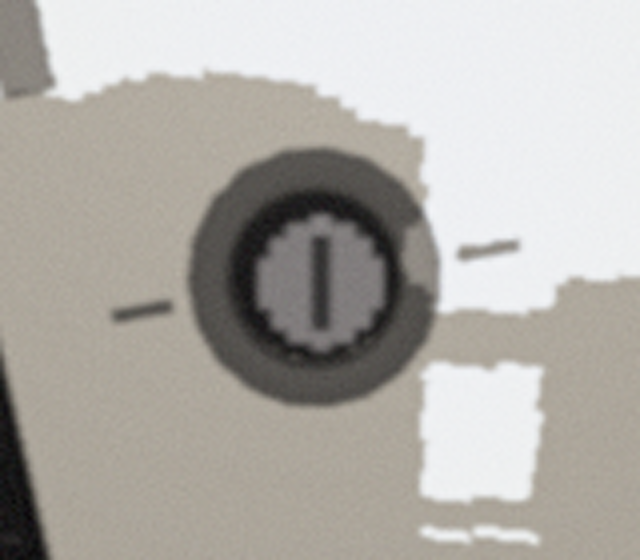

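Both views agree: head at (0.5784, -0.1249, 0.118), slot yaw 97.3° (vertical at crop (320,283)). Now I'll do a guarded insertion.

```bash
python3 - <<'E'
from h import *
H=[.5784,-.1249]; yaw=97.3
move_pose([*H,.365],[180,0,yaw]); wait(.2)
s=get_state();print(s['t'],s['ee_pos'],s['eef_rot'],s['force'])
hit=line_to([*H,.338],feed=.015,contact_N=2.0)
s=get_state();print(hit,s['t'],s['ee_pos'],s['force'],s['ft_torque']); print("tip z",s['ee_pos'][2]-.2326)
E
```

```text
14.8333 [ 0.57875023 -0.12588741  0.36569573] [1.79924489e+02 4.81767994e-02 9.72048646e+01] [-0.22093109 -0.06912567 -0.86833069]
True 16.1167 [ 0.57844346 -0.12494866  0.3435137 ] [0.02912879 0.0870589  3.05608808] [-0.0473144  -0.22935957  0.00285209]
tip z 0.11091369922778008
```

It stopped at tip z 0.1109, which is 7 mm below the head's top, so the blade is in the slot. Now pressing.

```bash
python3 - <<'E'
from h import *
H=[.5784,-.1249]
for z in (.3405,.3392):
    line_to([*H,z],feed=.01); wait(.15)
    s=get_state();print(s['t'],s['ee_pos'],s['force'],s['ft_torque'])
E
```

```text
16.6917 [ 0.57858702 -0.12489714  0.3408947 ] [-0.27292466 -0.34385823  6.61002111] [-0.06916937 -0.03312329  0.00859008]
17.125 [ 0.57859138 -0.12489201  0.33973604] [-0.30560835 -0.72605652  8.10161268] [-0.03714041  0.08310468  0.01053802]
```

```bash
python3 - <<'E'
from h import *
H=[.5784,-.1249]
line_to([*H,.3388],feed=.01)
for y in (90,80,65,50,35,24):
    line_to([*H,.3388],feed=.15,ori=[180,0,y]); wait(.1)
    s=get_state();print(y,round(s['t'],2),s['ee_pos'].round(4),s['eef_rot'].round(1),s['force'].round(2),s['ft_torque'].round(3))
    if abs(s['ft_torque'][2])>.12 or s['force'][2]>14 or np.hypot(*s['force'][:2])>5: print("STOP");break
E
```

```text
90 17.75 [ 0.5786 -0.1249  0.3394] [179.9   0.   90. ] [ 0.18 -1.27  9.19] [-0.176  0.147  0.033]
80 18.18 [ 0.5787 -0.1249  0.3395] [179.9   0.   80. ] [-1.08 -0.74  8.94] [-0.151  0.132 -0.006]
65 18.68 [ 0.5787 -0.1249  0.3395] [179.9  -0.   65. ] [-0.68 -0.39  8.55] [-0.205  0.077 -0.023]
50 19.19 [ 0.5787 -0.125   0.3395] [179.9  -0.   50. ] [ 0.41 -1.    8.67] [-0.252  0.007  0.017]
35 19.7 [ 0.5788 -0.1251  0.3395] [ 1.799e+02 -1.000e-01  3.500e+01] [-0.72 -1.21  7.37] [-0.262  0.058 -0.023]
24 20.14 [ 0.5788 -0.1252  0.3395] [ 1.799e+02 -1.000e-01  2.400e+01] [-0.82 -0.88  9.11] [-0.352  0.084 -0.044]
```

```bash
python3 - <<'E'
from h import *
H=[.5784,-.1249]
for y in (18,14,11,9,7):
    line_to([*H,.3388],feed=.05,ori=[180,0,y])
    A=[]
    for _ in range(5):
        wait(.03);s=get_state();A.append(np.r_[s['force'],s['ft_torque']])
    A=np.mean(A,0)
    print(y,round(s['t'],2),s['ee_pos'].round(4),s['eef_rot'].round(1),A.round(3))
    if abs(A[5])>.13 or A[2]>14 or np.hypot(*A[:2])>5: print("STOP");break
E
```

```text
18 20.57 [ 0.5788 -0.1252  0.3395] [ 1.799e+02 -1.000e-01  1.800e+01] [-5.000e-03 -1.451e+00  8.855e+00 -3.380e-01  2.400e-02  2.500e-02]
14 20.98 [ 0.5788 -0.1252  0.3395] [ 1.799e+02 -1.000e-01  1.400e+01] [-0.082 -1.08   8.574 -0.319  0.02   0.028]
11 21.4 [ 0.5788 -0.1253  0.3395] [ 1.799e+02 -1.000e-01  1.100e+01] [-0.353 -1.256  9.032 -0.333  0.026  0.025]
9 21.82 [ 0.5788 -0.1252  0.3395] [ 1.799e+02 -1.000e-01  9.000e+00] [-0.021 -1.367  8.577 -0.312  0.034  0.05 ]
7 22.23 [ 0.5788 -0.1252  0.3395] [ 1.799e+02 -1.000e-01  7.000e+00] [-0.258 -1.127  8.505 -0.265  0.053  0.108]
```

The torque rises from 0.03 to 0.05 and then 0.11 N m, so the stop is reached, with the head still pressed at about 9.4 N. I'll hold briefly, relax back into the play and draw the key out.

```bash
python3 - <<'E'
from h import *
H=[.5784,-.1249]
wait(.2)
line_to([*H,.3388],feed=.05,ori=[180,0,14.5]); wait(.1)
s=get_state();print(s['force'].round(2),s['ft_torque'].round(3))
for z in (.3415,.3445,.352,.372,.42):
    line_to([*H,z],feed=.03 if z<.36 else .1); s=get_state();print(z,round(s['t'],2),s['force'].round(2),s['ft_torque'].round(3))
# look
a=np.radians(14.5); p=np.array(H)-.06*np.array([np.cos(a),np.sin(a)])
move_pose([*p,.42],[180,0,14.5]); wait(.2)
c=calibration("wrist");im,d=get_image("wrist");np.savez("lock4.npz",d=d,im=im,**c)
import lk; print(proj(c,[*H,.118])); lk.run("lock4.npz",*proj(c,[*H,.118]),"pics/f_lockx.png")
print(get_state()['width'])
E
```

```text
[-0.07 -1.61  8.77] [-0.205  0.04  -0.004]
0.3415 23.07 [ 1.24 -0.74  5.71] [-0.222 -0.21   0.029]
0.3445 23.32 [ 0.91 -1.47 -0.13] [-0.272 -0.262  0.006]
0.352 23.72 [-0.14  0.83 -0.58] [ 0.    -0.02  -0.039]
0.372 24.07 [-0.3   0.45 -1.14] [0.014 0.099 0.032]
0.42 24.7 [ 0.51  0.45 -0.72] [0.04  0.003 0.035]
[319.67229161 130.89345619]
otsu 166.0
((320.0677490234375, 130.76878356933594), (30.026403427124023, 30.93015480041504), 2.863180160522461) hz 0.118284231969769 head [ 0.57860677 -0.12521313  0.11828423]
slot 320.1041489171002 130.74789271104612 [0.04102264 0.99915822] [ 0.57863275 -0.12524021  0.11828423] yaw 16.968653562553413
0.01279160406162151
```

```bash
ls pics/f*
```

```text
pics/f_lockx.png
```

View pics/f_lockx.png

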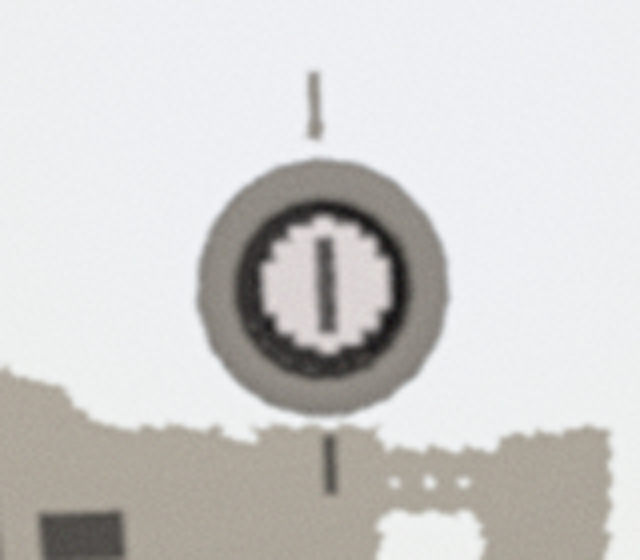

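The slot is now in line with the marks (yaw 16.97° against the printer's 16.9°) and the head is back up at z 0.1183, so it's locked. Returning the key.

```bash
python3 - <<'E'
from h import *
S=[.5576,.1388]; y=-19.6
move_pose([*S,.40],[180,0,y]); 
line_to([*S,.30],feed=.15); wait(.2)
s=get_state();print(s['t'],s['ee_pos'].round(4),s['eef_rot'].round(2),s['qpos'].round(0),s['force'].round(2))
hit=line_to([*S,.2385],feed=.03,contact_N=2.5)
s=get_state();print(hit,s['t'],s['ee_pos'].round(4),s['force'].round(2))
E
```

```text
27.4083 [0.5578 0.1388 0.301 ] [-1.7994e+02 -8.0000e-02 -1.9610e+01] [ -20.   32.   -0.  117.    0.   31. -129.] [-0.17  0.23 -0.76]
True 29.2083 [0.5576 0.1388 0.2406] [-0.2   0.19  5.55]
```

Contact came exactly at the seated height (0.2406). Releasing and checking.

```bash
python3 - <<'E'
from h import *
S=[.5576,.1388]; y=-19.6
s=get_state(); p=s['ee_pos']
command_gripper(.045); wait(.2)
line_to([*S,.33],feed=.1)
a=np.radians(y); q=np.array(S)-.06*np.array([np.cos(a),np.sin(a)])
move_pose([*q,.37],[180,0,y]); wait(.3)
c=calibration("wrist");im,d=get_image("wrist");cv2.imwrite("pics/g_key.png",im);P=cloud(c,d)
near=np.hypot(P[...,0]-S[0],P[...,1]-S[1])<.06
for lo,hi,n in((.084,.1,"paddle top"),(.0465,.055,"collar"),(.040,.0465,"stand top")):
    k=P[near&(P[...,2]>lo)&(P[...,2]<hi)]; print(n,len(k),np.median(k[:,2]) if len(k) else 0,cv2.minAreaRect((k[:,:2]*1000).astype(np.float32)) if len(k)>5 else 0)
cv2.imwrite("pics/g_keyx.png",cv2.resize(im[60:260,190:450],None,fx=3,fy=3))
t,_=get_image("top");cv2.imwrite("pics/g_top.png",cv2.resize(t[110:310,130:530],None,fx=2,fy=2,interpolation=cv2.INTER_CUBIC))
print(get_state()['t'],get_state()['width'])
E
```

```text
paddle top 614 0.0901595569866265 ((557.69189453125, 139.41912841796875), (11.846173286437988, 32.60332107543945), 70.34993743896484)
collar 303 0.048244006510202775 ((557.98876953125, 139.37257385253906), (29.03215217590332, 24.417316436767578), 70.52033233642578)
stand top 4307 0.04327190308579981 ((557.4419555664062, 138.873779296875), (65.1339111328125, 74.63182067871094), 70.3712387084961)
31.975 0.04489540819020498
```

```bash
sleep 0.1
```

```text
(no output)
```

View pics/g_keyx.png

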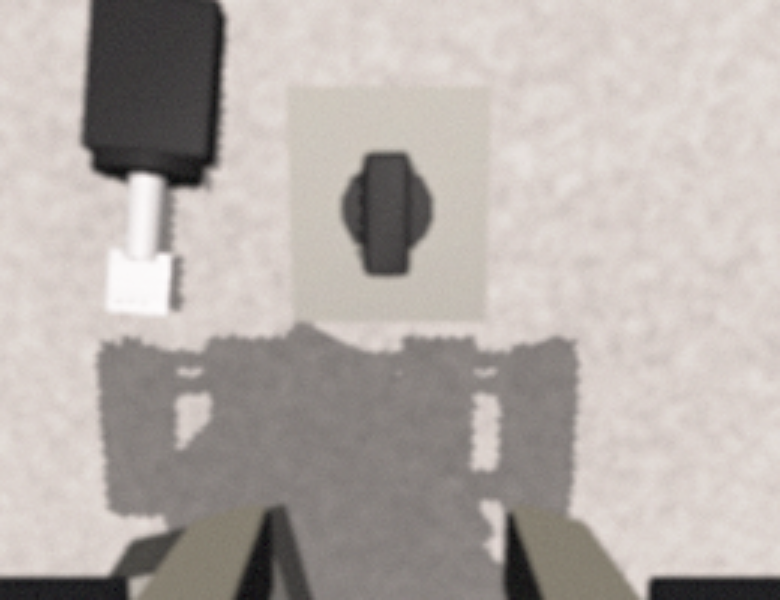

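View pics/g_top.png

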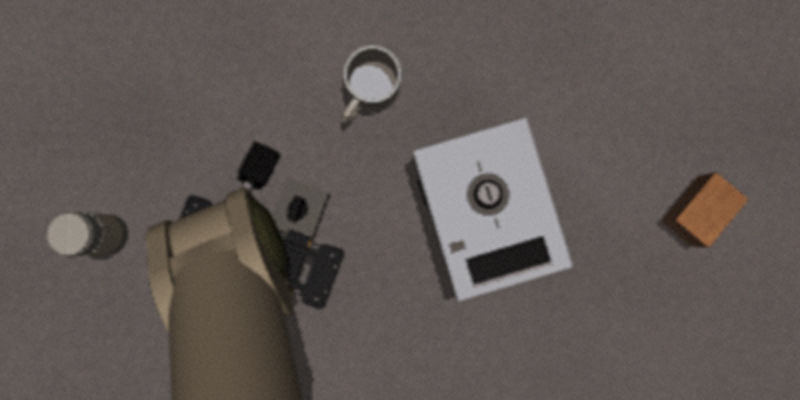

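The key stands upright in the stand: paddle top at crop (386,213), height 0.0902 as at the start, aligned with the hole. In the top view the slot is in line with the marks at (488,194), and the can, mug and carton haven't moved.

```bash
python3 -c "
from bench import *
job_done(); print(get_state()['t'])"
```

```text
the job is handed in; nothing more can be done
the job is handed in; nothing more can be done
```

The lock is turned to its stop and has sprung back up locked, and the key is back in its stand, released. I handed the job in at about 32 s of the 72 s allowed; it reports no verdict.

- **Turning the lock:** I took the 34 x 13 mm key from the right-hand stand and put its blade into the slot. The blade end stopped 7 mm below the head's top, at the slot floor. I pressed with about 9.4 N and turned clockwise until the twisting moment rose to 0.11 N m at the stop. I then eased back into the play before drawing the key out.
- **Lock check:** the slot lies at 16.97°, in line with the marks (printer yaw 16.9°). The head is back at its original height, 0.118 m.
- **Key check:** the key's top is at 0.0902 m, the same as before I picked it up. Its axis is within 1 mm of the stand's centre.
- **Bystanders:** the spray can, carton and mug look unmoved in the top view.

One thing disagreed: the larger look-alike key appeared at a different place or pose in the first top view than in later pictures. It was already lying on the counter before my first grasp, and I never touched it.

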